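# Crank the decorating stand level with its hand rest

## Robot

A 7-joint arm with a two-finger parallel gripper is mounted at the origin on the work surface. World frame = base frame: x ahead of the robot, y to its left, z up, the work surface at z = 0. Lengths are in mm, angles in rad, forces in N, time in s.
With the tool pointing down it reaches from about 425 to 925 mm from the base axis. Payload 6.8 kg.
Tool frame: the origin (TCP) lies on the mounting face of the last link; the fingertips stand 182 mm ahead of it and the grasp point (between the pads) lies 163 mm ahead of it (robot.grip_depth is the distance from the TCP to the grasp point, in mm); z points along the fingers, y is the line along which they close (so a half turn about z gives the same grasp; the last joint's range is limited). The gripper opens to 88 mm and grips with 3 to 60 N. Pads are 20 mm wide; open, the fingers measure 115 mm over their backs; the gripper's body (75 mm by 178 mm) begins 61 mm behind the grasp point.
Start: joints at [0.997, 0.477, 0.022, 1.555, -0.011, 1.109, -0.083], TCP at [303.175, -603.098, 404.664] pointing down, gripper open.
Joint ranges: [-2.96, 2.96], [-0.34, 2.1], [-1.41, 1.46], [0.24, 2.44], [-1.37, 4.51], [0.17, 1.92], [-2.96, 2.96]. Speed limits (rad/s): [2.39, 2.39, 3.14, 3.14, 3.14, 3.14, 3.14].

## Interface

Orientations are given as [roll, pitch, yaw] about the fixed x, y, z axes, in that order (R = Rz(yaw) Ry(pitch) Rx(roll)).
In Python, from station import get_obs, eyes, job, robot gives the robot as it stands.
- The arm moves only by the tool jog_arm, never from a script. Its argument "moves" is a list of rows, each a list of 5 numbers: the shift along the tool's x, y, z in m, then the turn about the tool's z in degrees, then the closure, from 0 (fully open) to 1 (shut). A call has 1 to 10 rows; each row shifts and turns the commanded pose from where the row before left it, along the tool's axes as they then stand; what a row does not reach is not made up. A row lasts 1/12 s, in which the tool goes at most 41.7 mm and 7.16 degrees, less where a joint would pass 70% of its speed; a pose out of reach is approached as far as the arm can. A call is refused whole if a number of a shift passes 0.0417 or a number of a turn 7.16, either way. A call with a gripper value outside its range is refused whole. The fingers move at their own pace and stop on an object; "newtons" is the grip in N (left out, the last holds). Time passes only in rows, so rows that do not move let the fingers close. It gives the time, the measured TCP pose, the force, the opening and the grip force at its end, in the units of the state.
- get_obs(): the state, without advancing time (a new reading comes with each control period).
- eyes.get_image(name): name is "side" or "top" or "wrist"; returns the picture (400x640x3 uint8, red, green, blue); there is no depth.
- eyes.get_calibration(name): a dict with "fov_y" (degrees; the focal length in pixels is half the picture's height over the tangent of half this angle, whatever the lens; pixels are square), "cx", "cy" (the principal point, pixels), "k1" (the pictures are not rectified: a ray, as slopes to the right and down, at radius r is drawn at 1 + k1 r^2 times it, then the intrinsics apply), "xyz" and "orientation" of the camera in the world. Camera axes: x right, y down, z forward; pixel columns grow to the right and rows downward; lengths in mm; the calibration is good to about 2 mm. A picture is of the moment at which its call begins: read the wrist's pose just before it. get_calibration takes no time and is no camera call; for the wrist camera it gives the pose at the moment of the call.
- job.finish_job(): hands the job in; it is judged then, once.
The state is a dict: "time_s": time; "qpos": joint angles; "qd": joint speeds; "joint_efforts": joint torques, N m; "eef_pos": TCP position; "tcp_rot": TCP orientation; "wrist_force": force on the tool from outside, world axes, zero at the start; "moment": the same for the moment, N m; "finger_gap": finger opening in mm; "grip_force": force on a finger pad.
Only numpy, scipy, OpenCV 4.12 (cv2) and the standard library are available. Lean on these libraries where they do the work, as an engineer would, in place of code of your own. Each camera call takes 0.05 s, during which the arm holds its last target. There are 200 camera calls.

## Task

Swing the folded handle of the hand crank up until it stands upright, then crank until the top of the round wooden turntable is level with the top of the wooden hand rest beside it. Then fold the handle flat again over the crank arm and let go. Leave the hand rest and the other things on the table where they are.

Things in the scene. Friction and masses are not known exactly. Their poses are not given: they have to be found in the camera images.
- stand: Grey steel stand fixed to the table: base plate 150 x 500 x 12 mm, long along its y. Origin on the table under the vertical crank axis; z up; +y points from the crank to the turntable (axis 250 mm from the crank axis) and on to the hand rest (382 mm). Under the crank: gearbox 100 x 100 mm, top at 65 mm. Stiff, cannot be shifted.
- crank_axis (a point): Point on the vertical crank axis at the height of the handle's hinge (112 mm above the table); axes as the stand's.
- crank (a joint): Crank angle about its vertical axis (rad, counts on over several turns; starts 0 to 1.8). 0: arm along the stand's +x. Counter-clockwise from above is positive and raises the turntable 30 mm per turn. Needs about 0.2 N m, stays where left. Arm: flat dark steel bar 15 mm wide, 8 mm thick, top 98 mm above the table, 25 mm clear above the gearbox.
- handle (a joint): Angle of the folding handle on the crank arm: 0 = folded flat over the arm, pointing from the hinge inwards over the crank axis; 1.57 = upright (stop). It stays where it is left (friction 0.05 N m, about 1 N at the grip). Its hinge is level and square to the arm.
- handle_hinge (a point): Centre of the handle's hinge, at the outer end of the crank arm, 75 mm from the crank axis, 14 mm above the arm's top; x axis points outwards along the arm, y along the hinge, z up. Turns with the crank.
- handle_grip (a point): Point on the middle line of the wooden handle, 55 mm from its hinge. The handle is a flat-sided bar from 7 to 90 mm from the hinge, 20 mm wide along the hinge (faces to pinch; wider than the arm beneath) and 25 mm thick the other way. x axis along the handle towards the hinge, y along the hinge. Moves with crank and handle.
- disc_top (a point): Centre of the top face of the turntable, a round wooden disc 190 mm across, 31 to 47 mm lower than the hand rest at the start. A pale bowl 94 mm across and 55 mm tall is stuck on it. z up.
- rest_top (a point): Middle of the top face of the hand rest, a pale wooden bar 150 x 45 x 18 mm on a short post (125 to 132 mm above the table, set by a stiff clamp). z up.
- spray_bottle: Black spray bottle 72 mm across, 192 mm tall, loose; origin at the centre of its foot. Bystander.
- tool_pot: Square wooden pot 90 x 90 x 95 mm with modelling tools standing in it up to 155 mm, loose; origin under its centre. Bystander.
- paddle: Wooden clay paddle 235 mm long lying flat, loose; origin under it near the middle, blade 65 mm wide to +x, handle to -x. Bystander.

How it is judged:
By the outcome, as a careful person would: the job done as asked, in the order asked, and still so for the second after the job is handed in, with the robot touching nothing.
It also fails if it takes over 72 s, if anything falls off the work surface, if the arm or the gripper's body presses on something with over 40 N, if the wrist force passes 120 N, or if a joint passes its speed limit or range.

## Working session

There is one attempt and no reset: what is moved stays moved. The work goes in short steps, Python scripts to look and compute and a tool call to move; the robot and the scene stay as the last step left them, time stands still between calls to the robot, and variables do not carry over. Pictures are saved under pics/ and viewed, at most 10 in all, crops included, and the job is handed in when it is done.

Besides the shell and the picture viewer there is one more tool, called after "Emit:" as a command line: name --pt "numbers of a row" for each row, then --argument value for the rest. jog_arm: Moves the arm, as the interface text tells. Its arguments: {"type":"object","properties":{"moves":{"type":"array","items":{"type":"array","items":{"type":"number"}}},"newtons":{"type":"number"}},"required":["moves"]}

```bash
mkdir -p pics
cat > h.py <<'E'
import numpy as np, cv2
from scipy.spatial.transform import Rotation as R
from station import get_obs, eyes, job, robot
def cam(n):
    c=eyes.get_calibration(n); f=200/np.tan(np.radians(c['fov_y'])/2)
    return c,f,R.from_euler('xyz',c['orientation']).as_matrix(),np.array(c['xyz'])
def ray(n,u,v,cc=None):
    c,f,M,o=cc or cam(n); p=np.array([(u-c['cx'])/f,(v-c['cy'])/f]); q=p.copy()
    for _ in range(30): q=p/(1+c['k1']*(q@q))
    return o,M@np.array([q[0],q[1],1])
def onz(n,u,v,z,cc=None):
    o,d=ray(n,u,v,cc); return o+d*(z-o[2])/d[2]
def proj(n,P,cc=None):
    c,f,M,o=cc or cam(n); q=M.T@(np.array(P)-o); s=q[:2]/q[2]; s=s*(1+c['k1']*(s@s)); return s*f+[c['cx'],c['cy']]
def snap(n,fn):
    im=eyes.get_image(n); cv2.imwrite('pics/'+fn,im[:,:,::-1]); return im
E
python3 - <<'E'
from h import *
for n in('top','side'): snap(n,n+'0.png'); print(eyes.get_calibration(n))
print(get_obs())
E
```

```text
{'fov_y': 45.598448592885816, 'cx': 324.57071651928, 'cy': 190.08224713515233, 'k1': 0.03003521158885161, 'xyz': array([ 421.15516763,  -70.89429918, 1483.58312483]), 'orientation': array([-3.00562178, -0.00712364, -1.57758605])}
{'fov_y': 54.924686516411995, 'cx': 316.4875797295421, 'cy': 196.46710770062404, 'k1': -0.06443252328959856, 'xyz': array([ 66.4473405 , 610.80692551, 739.67206385]), 'orientation': array([-2.19087138, -0.01899414, -2.46937275])}
{'time_s': 0.1, 'qpos': array([ 0.99688322,  0.47773943,  0.02232853,  1.55626264, -0.01147899,
        1.10930298, -0.08310336]), 'qd': array([-0.00114839, -0.00146999,  0.00113839, -0.00178781, -0.00126057,
       -0.00093934, -0.00119869]), 'joint_efforts': array([ 4.24467959e-03, -5.84088063e+01,  1.53945822e+00, -2.73316652e+01,
       -5.43354813e-02,  1.30248890e-02,  3.16989485e-05]), 'eef_pos': array([ 303.09509583, -602.8827452 ,  403.80167987]), 'tcp_rot': array([-3.14001343e+00,  1.26905770e-04,  4.65852705e-01]), 'wrist_force': array([0.50892515, 0.44921477, 0.53079058]), 'moment': array([ 0.03866951,  0.00399489, -0.01548546]), 'grip_force': 0.0, 'finger_gap': 87.89916980313073}
```

View pics/top0.png

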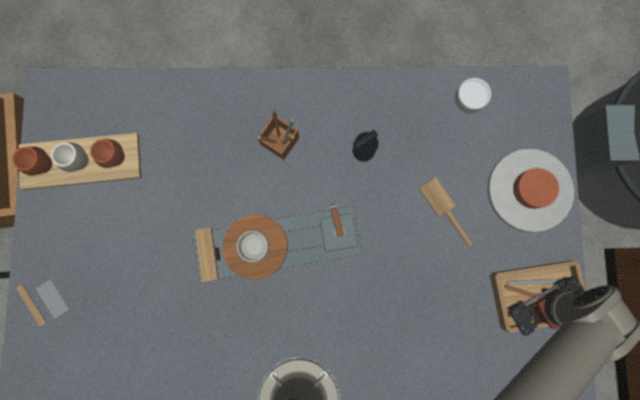

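View pics/side0.png

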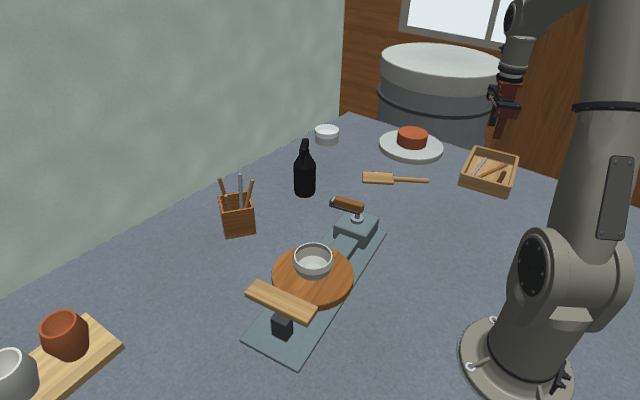

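The top view shows the stand, with the handle at about (337,222), the disc at (255,246), the rest at (206,254), the bottle at (365,146) and the pot at (278,135). The side view shows the folded handle at (348,205), the disc at (313,277) and the rest at (281,301).

Run:
```python
from h import *
t=cv2.imread('pics/top0.png'); s=cv2.imread('pics/side0.png')
def blobs(im,box,lo,hi,mn=20):
    x0,y0,x1,y1=box; h=cv2.cvtColor(im,cv2.COLOR_BGR2HSV)[y0:y1,x0:x1]
    m=cv2.inRange(h,lo,hi); n,l,st,c=cv2.connectedComponentsWithStats(m)
    out=[]
    for i in range(1,n):
        if st[i,4]>=mn:
            pts=np.argwhere(l==i)[:,::-1]+[x0,y0]
            r=cv2.minAreaRect(pts.astype(np.float32)); out.append((st[i,4],c[i]+[x0,y0],r))
    return out
for nm,im,box in(('top',t,(185,190,370,295)),('side',s,(230,190,400,340))):
    for b in blobs(im,box,(5,70,60),(25,255,255)): print(nm,b[0],b[1].round(1),np.round(b[2][0],1),np.round(b[2][1],1),round(b[2][2],1), cv2.boxPoints(b[2]).round(1).tolist())
for z,(u,v) in((130,(206,254)),(90,(255,246)),(112,(337,222)),(65,(340,235))): print(onz('top',u,v,z).round(1))
a=cv2.resize(t[190:290,190:370],None,fx=4,fy=4,interpolation=cv2.INTER_CUBIC)
b=cv2.resize(s[180:380,230:400],None,fx=3,fy=3,interpolation=cv2.INTER_CUBIC)[:400,:]
b=cv2.resize(s[185:340,230:400],None,fx=1,fy=1)
cv2.imwrite('pics/c1.png',a)
```

```text
top 170 [336.8 221.7] [336.8 221.8] [27.6  6.1] 76.0 [[330.5, 209.10000610351562], [336.3999938964844, 207.60000610351562], [343.1000061035156, 234.5], [337.20001220703125, 235.89999389648438]]
top 2433 [255.3 246.7] [254.5 246.5] [65. 63.] 90.0 [[223.0, 214.0], [286.0, 214.0], [286.0, 279.0], [223.0, 279.0]]
top 838 [206.2 254.4] [206.5 254.3] [52.6 16.6] 82.3 [[194.8000030517578, 229.3000030517578], [211.1999969482422, 227.10000610351562], [218.3000030517578, 279.20001220703125], [201.8000030517578, 281.3999938964844]]
side 989 [241.4 215.3] [242.5 213.5] [47. 25.] 90.0 [[230.0, 190.0], [255.0, 190.0], [255.0, 237.0], [230.0, 237.0]]
side 295 [348.9 203.9] [348.9 203.9] [29.9 10. ] 15.9 [[333.1000061035156, 204.60000610351562], [335.8999938964844, 195.0], [364.70001220703125, 203.1999969482422], [361.8999938964844, 212.8000030517578]]
side 4326 [302.6 288.7] [303.9 285.2] [75.4 98.5] 46.2 [[242.3000030517578, 292.20001220703125], [313.3999938964844, 223.89999389648438], [365.6000061035156, 278.29998779296875], [294.5, 346.6000061035156]]
[427.1 252.4 130. ]
[449.1 121.   90. ]
[ 515.7 -117.1  112. ]
[ 480.2 -127.2   65. ]
```

View pics/c1.png

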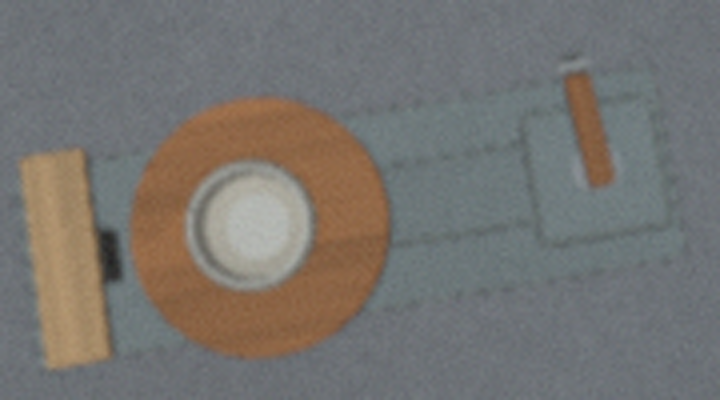

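The crop shows the handle from its hinge end at (333.5,208) to its free end at (340.5,236), full-image pixels. The arm points outwards in roughly world +x.

Run:
```python
from h import *
r=onz('top',206.5,254.3,129); a=onz('top',*(np.array([194.8+211.2,229.3+227.1])/2),129); b=onz('top',*(np.array([218.3+201.8,279.2+281.4])/2),129)
print('rest',r,'long az',np.degrees(np.arctan2(*(a-b)[1::-1])),np.linalg.norm(a-b))
d=onz('top',254.5,246.5,89); print('disc',d)
h=onz('top',336.8,221.8,124.5); e1=onz('top',333.4,208.3,124.5); e2=onz('top',340.2,235.2,124.5)
print('handle mid',h,'az',np.degrees(np.arctan2(*(e1-e2)[1::-1])),np.linalg.norm(e1-e2))
u=(r-h)[:2]
# side view check of handle: mean ray with z=112
print('side handle',onz('side',348.9,203.9,112))
for g in (e1,e2): print(g)
v=(d-r)[:2]; v/=np.linalg.norm(v); print('stand -y dir az',np.degrees(np.arctan2(v[1],v[0])),'axis',r[:2]+382*v)
al=(e1-e2)[:2]; al/=np.linalg.norm(al); print('axis from handle: ',h[:2]-al*26.5, 'hinge',h[:2]+al*48.5,'grip',h[:2]-al*6.5)
print([x for x in dir(robot) if x[0]!='_'],eyes.get_calibration('wrist'))
```

```text
rest [426.22100737 251.21075314 129.        ] long az 9.337226218783467 147.08594597095308
disc [447.64991376 122.56286634  89.        ]
handle mid [ 515.3656617  -116.15839402  124.5       ] az 13.609229111108343 79.19328718209844
side handle [ 514.70671505 -114.32230231  112.        ]
[ 554.14597567 -106.80559274  124.5       ]
[ 477.17618956 -125.43966804  124.5       ]
stand -y dir az -80.54305469246619 axis [ 488.98605936 -125.59761759]
axis from handle:  [ 489.60969924 -122.39380883] hinge [ 562.50393262 -104.74640843] grip [ 509.04816148 -117.68783539]
['PlanningError', 'grip_depth'] {'fov_y': 71.46089886045479, 'cx': 319.87246421484105, 'cy': 200.06993922039055, 'k1': -0.03897749111832592, 'xyz': array([ 369.71812129, -568.50707507,  383.38263686]), 'orientation': array([ 2.86922147e+00,  1.95804231e-03, -1.10431959e+00])}
```

Emit:
jog_arm --pt "0.02 -0.017 0 0 0" --pt "0.02 -0.017 0 0 0" --pt "0.02 -0.017 0 0 0" --pt "0.02 -0.017 0 0 0" --pt "0.02 -0.017 0 0 0" --pt "0.02 -0.017 0 0 0" --pt "0.02 -0.017 0 0 0" --pt "0.02 -0.017 0 0 0" --pt "0.02 -0.017 0 0 0" --pt "0.02 -0.017 0 0 0"

```text
time_s: 0.93
eef_pos: [405.7, -360.0, 404.4]
tcp_rot: [-3.141, 0.0, 0.466]
wrist_force: [-1.1, -0.4, -0.1]
finger_gap: 87.8
grip_force: 0.0
```

Emit:
jog_arm --pt "0.02 -0.017 0 0 0" --pt "0.02 -0.017 0 0 0" --pt "0.02 -0.017 0 0 0" --pt "0.02 -0.017 0 0 0" --pt "0.02 -0.017 0 0 0" --pt "0.02 -0.017 0 0 0" --pt "0.02 -0.017 0 0 0" --pt "0.02 -0.017 0 0 0" --pt "0.02 -0.017 0 6.5 0" --pt "0.02 -0.017 0 6.5 0"

```text
time_s: 1.77
eef_pos: [510.4, -119.7, 404.4]
tcp_rot: [-3.141, 0.001, 0.234]
wrist_force: [0.6, -0.5, 0.2]
finger_gap: 88.3
grip_force: 0.0
```

Emit:
jog_arm --pt "0 0 0 0 0" --pt "0 0 0 0 0"

```text
time_s: 1.93
eef_pos: [510.9, -119.5, 404.3]
tcp_rot: [-3.141, 0.0, 0.243]
wrist_force: [-0.4, -1.4, -0.1]
finger_gap: 87.9
grip_force: 0.0
```

Run:
```python
from h import *
o=get_obs(); print(o['eef_pos'],o['tcp_rot'],o['qpos'])
cc=cam('wrist'); print(cc[0]); im=snap('wrist','w1.png')
for P in((489.3,-124,112),(562.5,-104.7,112),(509,-117.7,124.5)): print(proj('wrist',P,cc))
```

```text
[ 510.87651673 -119.52958082  404.34510894] [-3.14113291e+00  4.97132723e-04  2.43359438e-01] [ 0.28689784  0.24143464 -0.20614103  1.90160348  0.05768707  1.00484954
 -1.27184962]
{'fov_y': 71.46089886045479, 'cx': 319.87246421484105, 'cy': 200.06993922039055, 'k1': -0.03897749111832592, 'xyz': array([ 583.22886074, -100.5280001 ,  383.90838183]), 'orientation': array([ 2.86878983e+00,  9.16965266e-04, -1.32678889e+00])}
[320.19436599 219.35416   ]
[319.13558253 145.16306047]
[318.81116693 203.6368228 ]
```

View pics/w1.png

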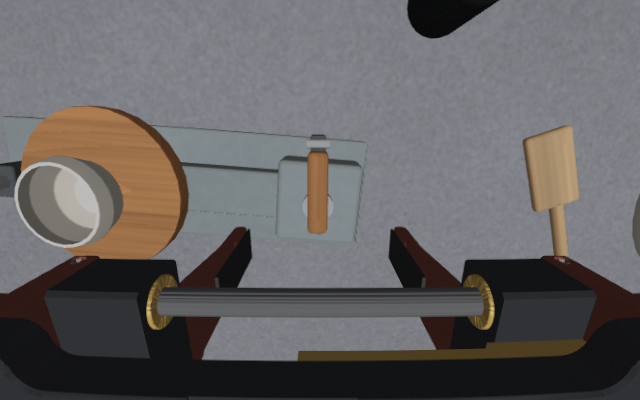

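The wrist view shows the handle from (317,150) to (317,233). It lies about 1 mm to the left of the prediction, which confirms the estimate. I'll go down and pinch.

Emit:
jog_arm --pt "-0.001 -0.0034 0.032 0 0" --pt "0 0 0.032 0 0" --pt "0 0 0.032 0 0" --pt "0 0 0.02 0 0" --pt "0 0 0.012 0 0" --pt "0 0 0 0 0.5" --pt "0 0 0 0 0.8" --pt "0 0 0 0 0.9" --pt "0 0 0 0 0.9" --pt "0 0 0 0 0.9" --newtons 10

```text
time_s: 2.82
eef_pos: [509.1, -118.2, 277.8]
tcp_rot: [3.141, -0.002, 0.239]
wrist_force: [0.6, 0.3, -0.0]
finger_gap: 58.0
grip_force: 0.0
```

Emit:
jog_arm --pt "0 0 0 0 0.9" --pt "0 0 0 0 0.9" --pt "0 0 0 0 0.9" --pt "0 0 0 0 0.9"

```text
time_s: 3.15
eef_pos: [508.8, -117.9, 276.8]
tcp_rot: [3.141, -0.0, 0.239]
wrist_force: [-0.1, -0.2, -0.4]
finger_gap: 31.3
grip_force: 0.0
```

Emit:
jog_arm --pt "0 0 0 0 0.9" --pt "0 0 0 0 0.9" --pt "0 0 0 0 0.9" --pt "0 0 0 0 0.9"

```text
time_s: 3.48
eef_pos: [508.7, -117.5, 276.6]
tcp_rot: [-3.141, 0.0, 0.239]
wrist_force: [-2.2, 2.6, 2.1]
finger_gap: 20.0
grip_force: 10.0
```

Emit:
jog_arm --pt "0.0007 0 -0.0086 0 0.9" --pt "0.002 0 -0.0084 0 0.9" --pt "0.0033 0 -0.008 0 0.9" --pt "0.0045 0 -0.0074 0 0.9" --pt "0.0056 0 -0.0066 0 0.9" --pt "0.0066 0 -0.0056 0 0.9"

```text
time_s: 3.98
eef_pos: [530.7, -112.3, 321.9]
tcp_rot: [-3.141, 0.002, 0.239]
wrist_force: [-3.1, 2.5, -4.7]
finger_gap: 19.9
grip_force: 10.0
```

Emit:
jog_arm --pt "0.0074 0 -0.0045 0 0.9" --pt "0.008 0 -0.0033 0 0.9" --pt "0.0084 0 -0.002 0 0.9" --pt "0.0086 0 -0.0007 0 0.9" --pt "0 0 0 0 0.9" --pt "0 0 0 0 0.9"

```text
time_s: 4.48
eef_pos: [563.5, -104.4, 332.7]
tcp_rot: [3.141, -0.003, 0.24]
wrist_force: [-0.3, 3.8, -0.5]
finger_gap: 19.9
grip_force: 10.0
```

Run:
```python
from h import *
print(get_obs()); s=snap('side','s2.png'); t=snap('top','t2.png')
a=cv2.resize(s[100:300,240:440],None,fx=2.5,fy=2.5,interpolation=cv2.INTER_CUBIC); cv2.imwrite('pics/s2c.png',a)
```

```text
{'time_s': 4.4833, 'qpos': array([ 0.23242409,  0.39862279, -0.19943216,  1.86318231,  0.09887   ,
        0.88614483, -1.34537875]), 'qd': array([ 0.00219758, -0.0084542 , -0.00083884,  0.01142488, -0.00312941,
       -0.01669665,  0.00298436]), 'joint_efforts': array([  1.59056716, -49.11460519,   0.53590888, -23.61358523,
         0.85803257,   0.11737215,   0.0530414 ]), 'eef_pos': array([ 563.53430756, -104.43158508,  332.6568553 ]), 'tcp_rot': array([ 3.14111661e+00, -3.13825522e-03,  2.39562032e-01]), 'wrist_force': array([-0.31573916,  3.75396333, -0.45092847]), 'moment': array([ 0.68508303, -0.0850519 , -0.06044047]), 'grip_force': 10.004718750715256, 'finger_gap': 19.878330601947592}
```

View pics/s2c.png

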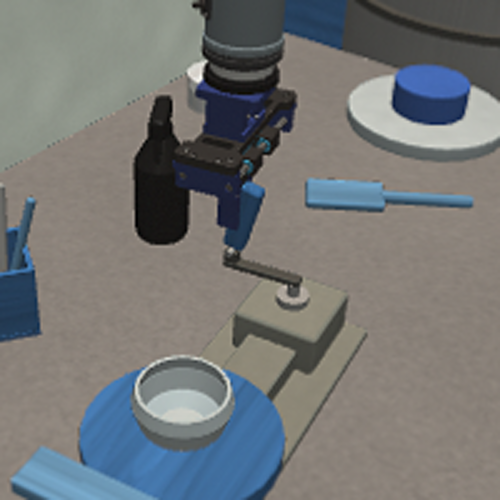

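The side crop (colours swapped) shows the handle up between the fingers at (245,215), but apparently still leaning inwards. I'll check it closer.

Run:
```python
from h import *
s=cv2.imread('pics/s2.png'); cc=cam('side'); w=snap('wrist','w2.png')[:,:,::-1]
a=cv2.resize(s[155:225,310:370],None,fx=6.5,fy=6.5,interpolation=cv2.INTER_CUBIC)
def q(P): return ((proj('side',P,cc)-[310,155])*6.5).astype(int).tolist()
hx,hy=562.3,-105.5
p0=q((hx,hy,112));p1=q((hx,hy,202)); cv2.line(a,p0,p1,(0,255,0),1)
print(p0,p1)
b=cv2.resize(w,(400,250)); c=np.zeros((455,800,3),np.uint8); c[:,:390]=a; c[:250,395:795]=b; cv2.imwrite('pics/z2.png',c)
```

```text
[149, 284] [159, 106]
```

View pics/z2.png

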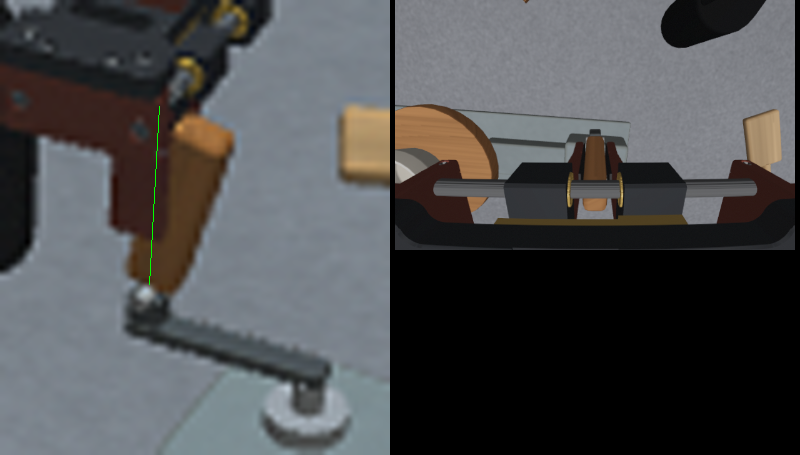

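The handle stands about 13° short of upright, leaning inwards; in the crop its top is at (205,130) and the vertical line passes (159,106). I'll re-centre the grip on it and push the rest.

Emit:
jog_arm --pt "0 0 0 0 0.6" --pt "0 0 0 0 0.6" --pt "-0.007 0 0 0 0.6" --pt "-0.006 0 0 0 0.6" --pt "0 0 0 0 0.9" --pt "0 0 0 0 0.9" --pt "0 0 0 0 0.9" --pt "0 0 0 0 0.9" --newtons 15

```text
time_s: 5.3
eef_pos: [549.5, -108.1, 331.8]
tcp_rot: [-3.142, 0.0, 0.238]
wrist_force: [-1.2, 0.2, 1.9]
finger_gap: 20.2
grip_force: 15.0
```

Emit:
jog_arm --pt "0 0 0 0 0.9" --pt "0 0 0 0 0.9" --pt "0.004 0 0 0 0.9" --pt "0.004 0 0 0 0.9" --pt "0.004 0 0 0 0.9" --pt "0.004 0 0 0 0.9" --pt "0 0 0 0 0.9"

```text
time_s: 5.88
eef_pos: [564.9, -104.5, 331.5]
tcp_rot: [-3.141, 0.003, 0.239]
wrist_force: [-4.2, -0.6, 4.7]
finger_gap: 19.8
grip_force: 15.0
```

Run:
```python
from h import *
o=get_obs(); print(o['eef_pos'],o['wrist_force'],o['moment'],o['finger_gap'])
s=snap('side','s3.png')[:,:,::-1]; cc=cam('side')
def ang(s):
    m=cv2.inRange(cv2.cvtColor(np.ascontiguousarray(s[170:203,325:350]),cv2.COLOR_BGR2HSV),(5,110,40),(25,255,255))
    return m
m=ang(s)
for r in range(0,33,2): 
    c=np.nonzero(m[r])[0]; print(r+170,(c.min()+325,c.max()+325) if len(c) else None, end=' ')
print(proj('side',(562.3,-105.5,112)),proj('side',(562.3,-105.5,202)))
```

```text
[ 564.89443063 -104.47197574  331.53193275] [-4.18340551 -0.57080917  4.68990584] [-0.31853195  1.27704498 -0.17143146] 19.815574561175648
170 (np.int64(325), np.int64(334)) 172 (np.int64(325), np.int64(339)) 174 (np.int64(325), np.int64(340)) 176 (np.int64(326), np.int64(340)) 178 (np.int64(327), np.int64(339)) 180 (np.int64(329), np.int64(339)) 182 (np.int64(327), np.int64(339)) 184 (np.int64(327), np.int64(339)) 186 (np.int64(327), np.int64(338)) 188 (np.int64(331), np.int64(338)) 190 (np.int64(330), np.int64(338)) 192 (np.int64(329), np.int64(338)) 194 (np.int64(329), np.int64(337)) 196 (np.int64(329), np.int64(337)) 198 (np.int64(333), np.int64(336)) 200 None 202 None [333.04214814 198.80230186] [334.52962295 171.31679808]
```

Emit:
jog_arm --pt "0.003 0 0 0 0.9" --pt "0.003 0 0 0 0.9" --pt "0 0 0 0 0.9" --pt "0 0 0 0 0.9"

```text
time_s: 6.27
eef_pos: [570.4, -103.1, 331.2]
tcp_rot: [-3.141, 0.002, 0.239]
wrist_force: [-5.1, -1.1, 1.1]
finger_gap: 19.9
grip_force: 15.0
```

Run:
```python
from h import *
o=get_obs(); print(o['eef_pos'],o['wrist_force'],o['moment'],o['qpos'])
s=snap('side','s4.png')[:,:,::-1]
def red(s):
    h=cv2.cvtColor(np.ascontiguousarray(s[170:203,325:350]),cv2.COLOR_BGR2HSV)
    m=cv2.inRange(h,(5,110,40),(25,255,255)); E=[]
    for r in range(4,27):
        g=s[r+170,325:350,0].astype(float)  # blue: wood low, bg high
        k=[i for i in range(8,22) if g[i]<80<=g[i+1]] 
        if k: i=k[-1]; E.append((r+170,325+i+(80-g[i])/(g[i+1]-g[i])))
    E=np.array(E); return np.polyfit(E[:,0],E[:,1],1),len(E)
for f in('s2','s3'): print(f,red(cv2.imread(f'pics/{f}.png')))
print('s4',red(s))
```

```text
[ 570.40698512 -103.11881656  331.21467191] [-5.13445466 -1.07480538  1.13856755] [-0.44402766  1.35431301 -0.15146643] [ 0.22634546  0.41124277 -0.19772009  1.84715378  0.10151092  0.8952991
 -1.35134309]
s2 (array([-3.04463133e-01,  3.98723163e+02]), 23)
s3 (array([-1.39194214e-01,  3.65076661e+02]), 23)
s4 (array([-6.18784383e-02,  3.49640029e+02]), 23)
```

The edge slope now matches the vertical, so the handle is upright. I'll recentre the pads on the handle and crank a first stretch.

Emit:
jog_arm --pt "0 0 0 0 0.6" --pt "0 0 0 0 0.6" --pt "-0.004 0 0 0 0.6" --pt "-0.003 0 0 0 0.6" --pt "0 0 0 0 0.9" --pt "0 0 0 0 0.9" --pt "0 0 0 0 0.9" --pt "0 0 0 0 0.9" --pt "0 0 0 0 0.9"

```text
time_s: 7.07
eef_pos: [564.3, -104.4, 331.9]
tcp_rot: [-3.142, -0.0, 0.238]
wrist_force: [-0.6, 0.2, 0.4]
finger_gap: 20.0
grip_force: 15.0
```

Emit:
jog_arm --pt "-0.0004 -0.0078 0 -6 0.9" --pt "-0.0004 -0.0078 0 -6 0.9" --pt "-0.0004 -0.0078 0 -6 0.9" --pt "-0.0004 -0.0078 0 -6 0.9" --pt "-0.0004 -0.0078 0 -6 0.9" --pt "0 0 0 0 0.9"

```text
time_s: 7.57
eef_pos: [545.3, -69.1, 331.9]
tcp_rot: [-3.141, -0.0, 0.768]
wrist_force: [0.1, 2.3, 0.3]
finger_gap: 20.3
grip_force: 14.9
```

Run:
```python
from h import *
o=get_obs(); p=o['eef_pos'][:2]-[489.3,-124]; print(np.hypot(*p),np.degrees(np.arctan2(p[1],p[0])),np.degrees(o['tcp_rot'][2]),o['wrist_force'],o['moment'],o['qpos'])
```

```text
78.37303402125207 44.43472321466045 43.99905223717967 [0.0718013  2.30967285 0.26850852] [ 0.4427496  -0.02516616  0.0166899 ] [ 0.27771159  0.37711029 -0.32771365  1.9099798   0.15340768  0.87882221
 -0.92966103]
```

Emit:
jog_arm --pt "-0.0014 -0.0078 0 -6 0.9" --pt "-0.0014 -0.0078 0 -6 0.9" --pt "-0.0004 -0.0078 0 -6 0.9" --pt "-0.0004 -0.0078 0 -6 0.9" --pt "-0.0004 -0.0078 0 -6 0.9" --pt "-0.0004 -0.0078 0 -6 0.9" --pt "-0.0004 -0.0078 0 -6 0.9" --pt "-0.0004 -0.0078 0 -6 0.9" --pt "-0.0004 -0.0078 0 -6 0.9" --pt "-0.0004 -0.0078 0 -6 0.9"

```text
time_s: 8.4
eef_pos: [472.9, -49.3, 331.9]
tcp_rot: [3.14, -0.003, 1.812]
wrist_force: [0.1, 6.0, 2.3]
finger_gap: 20.4
grip_force: 15.0
```

```bash
cat > st.py <<'E'
from h import *
o=get_obs(); p=o['eef_pos'][:2]-[489.3,-124]; print(np.hypot(*p),np.degrees(np.arctan2(p[1],p[0])),np.degrees(o['tcp_rot']),o['eef_pos'],o['wrist_force'],o['moment'],o['qpos'])
E
python3 st.py
```

```text
76.4513518418103 102.42528083856143 [ 1.79924302e+02 -1.50516550e-01  1.03837008e+02] [472.85024954 -49.33933493 331.89557156] [0.08257292 6.02634561 2.32650232] [ 1.50743988  0.12280435 -0.21064594] [ 0.46392096  0.29436883 -0.5682335   2.06177723  0.20753526  0.83952473
  0.01737688]
```

Emit:
jog_arm --pt "-0.0004 -0.0078 0 -6 0.9" --pt "-0.0004 -0.0078 0 -6 0.9" --pt "-0.0004 -0.0078 0 -6 0.9" --pt "-0.0004 -0.0078 0 -6 0.9" --pt "-0.0004 -0.0078 0 -6 0.9" --pt "-0.0004 -0.0078 0 -6 0.9" --pt "-0.0004 -0.0078 0 -6 0.9" --pt "-0.0004 -0.0078 0 -6 0.9" --pt "-0.0004 -0.0078 0 -6 0.9" --pt "-0.0004 -0.0078 0 -6 0.9"

```text
time_s: 9.23
eef_pos: [418.6, -101.5, 331.9]
tcp_rot: [3.14, -0.001, 2.86]
wrist_force: [-0.3, 6.1, 1.6]
finger_gap: 20.2
grip_force: 15.0
```

```bash
python3 st.py
```

```text
74.19271843955114 162.3550572339365 [ 1.79911388e+02 -6.29031623e-02  1.63871278e+02] [ 418.59781185 -101.51089018  331.85494584] [-0.33126377  6.07204106  1.55607854] [1.32486487 0.28003381 0.12809565] [ 0.76748163  0.25126466 -0.75300151  2.14628188  0.2312873   0.82431991
  1.16098342]
```

Emit:
jog_arm --pt "-0.0004 -0.0078 0 -6 0.9" --pt "-0.0004 -0.0078 0 -6 0.9" --pt "-0.0004 -0.0078 0 -6 0.9" --pt "-0.0004 -0.0078 0 -6 0.9" --pt "-0.0004 -0.0078 0 -6 0.9" --pt "-0.0004 -0.0078 0 -6 0.9" --pt "-0.0004 -0.0078 0 -6 0.9" --pt "-0.0004 -0.0078 0 -6 0.9" --pt "-0.0004 -0.0078 0 -6 0.9" --pt "-0.0004 -0.0078 0 -6 0.9"

```text
time_s: 10.07
eef_pos: [436.6, -174.0, 331.9]
tcp_rot: [3.14, 0.001, -2.376]
wrist_force: [-2.0, 7.0, 2.9]
finger_gap: 20.1
grip_force: 15.0
```

```bash
python3 st.py
```

```text
72.67405903127742 -136.51599173128682 [ 1.79894982e+02  5.24710143e-02 -1.36128723e+02] [ 436.57013965 -174.01080567  331.8680387 ] [-2.03350866  7.00258092  2.91184428] [1.66262681 0.15022365 0.1750772 ] [ 1.01485662  0.36620179 -0.90688101  2.05767754  0.36980449  0.88726475
  2.23767484]
```

First stretch done, 210°. Now I'll open, turn the wrist back 180° around the handle and take a new grip.

Emit:
jog_arm --pt "0 0 0 0 0.3" --pt "0 0 0 0 0.3" --pt "0.002 0 0 0 0.3" --pt "0 0 0 0 0.3" --pt "0 0 0 0 0.3" --pt "0 0 0 7 0.3" --pt "0 0 0 7 0.3" --pt "0 0 0 7 0.3" --pt "0 0 0 7 0.3" --pt "0 0 0 7 0.3"

```text
time_s: 10.9
eef_pos: [434.8, -176.3, 331.9]
tcp_rot: [-3.141, 0.0, -2.997]
wrist_force: [-0.2, -0.1, 0.6]
finger_gap: 61.5
grip_force: 0.0
```

Emit:
jog_arm --pt "0 0 0 7 0.3" --pt "0 0 0 7 0.3" --pt "0 0 0 7 0.3" --pt "0 0 0 7 0.3" --pt "0 0 0 7 0.3" --pt "0 0 0 7 0.3" --pt "0 0 0 7 0.3" --pt "0 0 0 7 0.3" --pt "0 0 0 7 0.3" --pt "0 0 0 7 0.3"

```text
time_s: 11.73
eef_pos: [434.8, -176.2, 331.9]
tcp_rot: [3.141, 0.0, 2.064]
wrist_force: [0.1, -0.1, 0.3]
finger_gap: 61.4
grip_force: 0.0
```

Emit:
jog_arm --pt "0 0 0 7 0.3" --pt "0 0 0 7 0.3" --pt "0 0 0 7 0.3" --pt "0 0 0 7 0.3" --pt "0 0 0 7 0.3" --pt "0 0 0 7 0.3" --pt "0 0 0 7 0.3" --pt "0 0 0 7 0.3" --pt "0 0 0 7 0.3" --pt "0 0 0 7 0.3"

```text
time_s: 12.57
eef_pos: [434.8, -176.2, 331.9]
tcp_rot: [3.141, -0.0, 0.843]
wrist_force: [1.2, 0.8, -0.5]
finger_gap: 61.3
grip_force: 0.0
```

```bash
python3 st.py
python3 - <<'E'
from h import *
s=snap('side','s5.png')[:,:,::-1]; t=snap('top','t5.png')
s0=cv2.imread('pics/side0.png')
c=np.zeros((490,800,3),np.uint8)
c[:480,:400]=cv2.resize(s[230:350,230:330],None,fx=4,fy=4,interpolation=cv2.INTER_CUBIC)
c[:480,400:]=cv2.resize(s[150:270,290:390],None,fx=4,fy=4,interpolation=cv2.INTER_CUBIC)
cv2.imwrite('pics/z5.png',c)
E
```

```text
75.45377888847783 -136.24445111795677 [ 1.79972755e+02 -4.01563665e-03  4.82747425e+01] [ 434.79996276 -176.18255158  331.93224199] [ 1.22931543  0.75532495 -0.48876496] [-0.09033868 -0.03609491  0.00111678] [ 0.52854746  0.25192421 -0.31647756  2.08853172  0.10698113  0.8155726
 -0.5802528 ]
```

View pics/z5.png

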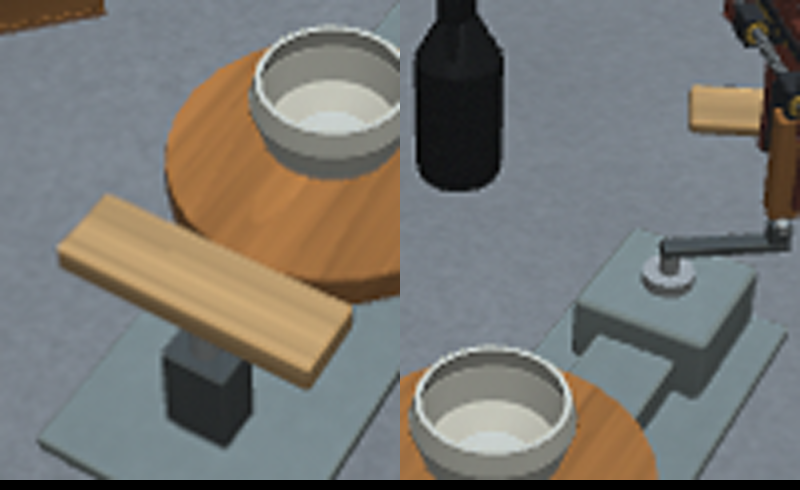

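The side view shows the crank turned with the handle still upright (right panel, 780,170), and the disc still well below the rest. I'll grip again and crank another 150°, which makes 360° in all.

Emit:
jog_arm --pt "0 0 0 4.5 0.7" --pt "0 0 0 0 0.9" --pt "0 0 0 0 0.9" --pt "0 0 0 0 0.9" --pt "0 0 0 0 0.9" --pt "0 0 0 0 0.9" --pt "0 0 0 0 0.9" --pt "0 0 0 0 0.9"

```text
time_s: 13.33
eef_pos: [434.9, -176.4, 331.8]
tcp_rot: [3.141, 0.0, 0.772]
wrist_force: [-0.2, -0.2, -0.4]
finger_gap: 20.0
grip_force: 15.0
```

```bash
python3 st.py
```

```text
75.52714728278559 -136.10893632459505 [1.79993895e+02 7.13114379e-03 4.42348001e+01] [ 434.87066256 -176.3621734   331.75834604] [-0.1934684  -0.21769077 -0.36646418] [-0.06766522 -0.02193397  0.16677644] [ 0.51850786  0.25140685 -0.30464957  2.0889196   0.10294068  0.81502051
 -0.64660723]
```

Emit:
jog_arm --pt "0.0004 0.0078 0 -6 0.9" --pt "0.0004 0.0078 0 -6 0.9" --pt "0.0004 0.0078 0 -6 0.9" --pt "0.0004 0.0078 0 -6 0.9" --pt "0.0004 0.0078 0 -6 0.9" --pt "0.0004 0.0078 0 -6 0.9" --pt "0.0004 0.0078 0 -6 0.9" --pt "0.0004 0.0078 0 -6 0.9" --pt "0.0004 0.0078 0 -6 0.9" --pt "0.0004 0.0078 0 -6 0.9"

```text
time_s: 14.17
eef_pos: [507.5, -197.3, 331.8]
tcp_rot: [3.14, 0.001, 1.822]
wrist_force: [3.1, -0.1, -2.3]
finger_gap: 20.1
grip_force: 15.1
```

Emit:
jog_arm --pt "0.0004 0.0078 0 -6 0.9" --pt "0.0004 0.0078 0 -6 0.9" --pt "0.0004 0.0078 0 -6 0.9" --pt "0.0004 0.0078 0 -6 0.9" --pt "0.0004 0.0078 0 -6 0.9" --pt "0.0004 0.0078 0 -6 0.9" --pt "0.0004 0.0078 0 -6 0.9" --pt "0.0004 0.0078 0 -6 0.9" --pt "0.0004 0.0078 0 -6 0.9" --pt "0.0004 0.0078 0 -6 0.9"

```text
time_s: 15.0
eef_pos: [561.7, -145.7, 332.0]
tcp_rot: [3.141, 0.005, 2.869]
wrist_force: [6.1, -3.0, -5.0]
finger_gap: 20.8
grip_force: 15.1
```

```bash
python3 st.py
```

```text
75.59124503176486 -16.703813856578325 [179.97202323   0.26630703 164.39815525] [ 561.70154884 -145.72675888  332.00099715] [ 6.10382634 -3.04551664 -5.02951926] [-0.73097049 -1.66381484 -0.22798842] [ 0.68749856  0.49577511 -0.70891249  1.82109942  0.38765776  0.96267569
  1.11202105]
```

Emit:
jog_arm --pt "0.0004 0.0078 0 -6 0.9" --pt "0.0004 0.0078 0 -6 0.9" --pt "0.0004 0.0078 0 -6 0.9" --pt "0.0004 0.0078 0 -6 0.9" --pt "0.0004 0.0078 0 -6 0.9" --pt "0 0 0 0 0.9"

```text
time_s: 15.5
eef_pos: [561.9, -104.5, 332.0]
tcp_rot: [3.14, 0.005, -2.887]
wrist_force: [5.0, 4.9, -4.0]
finger_gap: 20.3
grip_force: 14.9
```

```bash
python3 st.py
```

```text
75.17762067415114 15.005832872714157 [ 179.93305822    0.27327816 -165.38762209] [ 561.91402417 -104.53520759  332.04752569] [ 4.97489421  4.85457327 -3.99095326] [ 0.98694084 -1.46705157 -0.1528331 ] [ 0.7129465   0.52251537 -0.83934936  1.83567135  0.45927079  0.98529753
  1.50592422]
```

Emit:
jog_arm --pt "0 0 0 0 0.3" --pt "0 0 0 0 0.3" --pt "0 0 0 0 0.3" --pt "0 0 0 0 0.3" --pt "0 0 -0.01 0 0.3" --pt "0 0 -0.03 0 0.3" --pt "0 0 -0.03 0 0.3" --pt "0 0 -0.02 7 0.3" --pt "0 0 0 7 0.3" --pt "0 0 0 7 0.3"

```text
time_s: 16.33
eef_pos: [561.1, -106.0, 424.4]
tcp_rot: [-3.141, 0.004, 3.016]
wrist_force: [1.0, -0.5, -0.7]
finger_gap: 61.5
grip_force: 0.0
```

Emit:
jog_arm --pt "0 0 0 7 0.3" --pt "0 0 0 7 0.3" --pt "0 0 0 7 0.3" --pt "0 0 0 7 0.3" --pt "0 0 0 7 0.3" --pt "0 0 0 7 0.3" --pt "0 0 0 7 0.3" --pt "0 0 0 7 0.3" --pt "0 0 0 7 0.3" --pt "0 0 0 7 0.3"

```text
time_s: 17.17
eef_pos: [560.7, -106.0, 422.6]
tcp_rot: [3.141, 0.0, 1.795]
wrist_force: [0.4, 0.1, -0.1]
finger_gap: 61.3
grip_force: 0.0
```

```bash
python3 st.py
```

```text
73.65112393708584 14.122143584483661 [1.79965953e+02 7.34612951e-03 1.02846938e+02] [ 560.72522427 -106.02987492  422.63729754] [ 0.42749349  0.12005135 -0.13531737] [-0.002571   -0.11229116 -0.02087839] [ 0.53254172  0.34390957 -0.57009929  1.75937384  0.20590402  1.09748349
  0.11891501]
```

Emit:
jog_arm --pt "0.0245 0.0056 0 0 0.3" --pt "0.0245 0.0056 0 0 0.3" --pt "0.0245 0.0056 0 0 0.3" --pt "0.0245 0.0056 0 0 0.3" --pt "0.0245 0.0056 0 0 0.3" --pt "0.0245 0.0056 0 0 0.3" --pt "0.0245 0.0056 0 0 0.3" --pt "0.0245 0.0056 0 0 0.3" --pt "0 0 0 0 0.3" --pt "0 0 0 0 0.3"

```text
time_s: 18.0
eef_pos: [559.4, 96.6, 422.6]
tcp_rot: [3.141, -0.0, 1.804]
wrist_force: [-0.1, -0.7, -0.4]
finger_gap: 61.3
grip_force: 0.0
```

```bash
cat > grab.py <<'E'
import sys,pickle
from h import *
cc=cam('wrist'); snap('wrist',sys.argv[1]+'.png'); pickle.dump(cc,open(sys.argv[1]+'.pk','wb')); print(cc[3],get_obs()['eef_pos'],get_obs()['qd'].round(3))
E
python3 grab.py A
```

```text
[543.19915342 169.50028849 402.20883084] [559.66586877  94.93129092 422.32409685] [ 0.021  0.001  0.026  0.005  0.006 -0.002  0.   ]
```

Emit:
jog_arm --pt "0.0047 -0.0217 0 0 0.3" --pt "0.0047 -0.0217 0 0 0.3" --pt "0.0047 -0.0217 0 0 0.3" --pt "0.0047 -0.0217 0 0 0.3" --pt "0.0047 -0.0217 0 0 0.3" --pt "0.0047 -0.0217 0 0 0.3" --pt "0 0 0 0 0.3" --pt "0 0 0 0 0.3"

```text
time_s: 18.72
eef_pos: [426.1, 91.4, 422.3]
tcp_rot: [3.141, 0.002, 1.799]
wrist_force: [-0.2, -0.2, 0.7]
finger_gap: 61.4
grip_force: 0.0
```

```bash
python3 grab.py B; python3 -c "
from h import *
a=cv2.imread('pics/A.png');b=cv2.imread('pics/B.png')
cv2.imwrite('pics/AB.png',cv2.resize(np.vstack([a[:300],b[:300]]),None,fx=.99,fy=.99))"
python3 - <<'E'
import sys; sys.path.insert(0,'.')
from h import *
s=snap('side','s6.png')
E
```

```text
[410.3741638  164.34187987 401.70747381] [426.94125985  91.52074863 422.28357369] [-0.009  0.025  0.004 -0.023  0.001 -0.003 -0.   ]
```

View pics/AB.png

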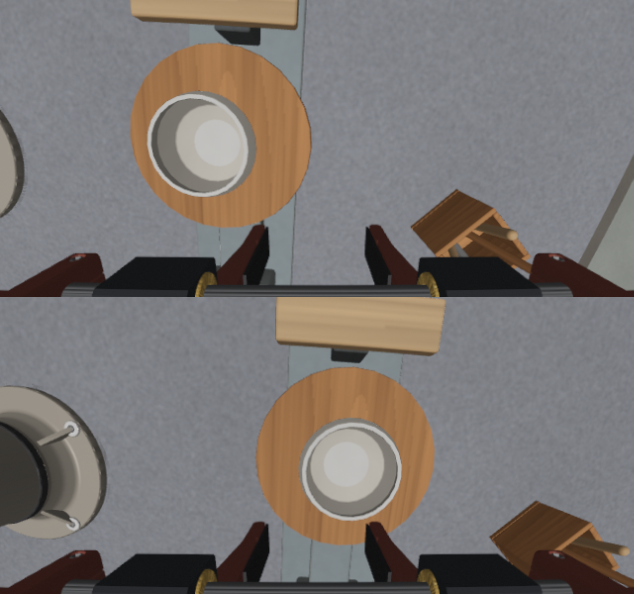

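Both wrist views show the whole disc, centred near (222,136) in A and (349,162) in B, and the front edge of the rest. I'll measure the disc and rest heights from the stereo pair.

```bash
cat > disc.py <<'E'
import pickle,sys
from h import *
from scipy.optimize import least_squares, brentq
def rim(n):
    im=cv2.imread(f'pics/{n}.png'); h=cv2.cvtColor(im,cv2.COLOR_BGR2HSV)
    m=cv2.inRange(h[:260,:400+80],(8,110,90),(16,255,255)); m[:36]=0
    m=cv2.morphologyEx(m,cv2.MORPH_OPEN,np.ones((5,5)))
    k=max(cv2.findContours(m,cv2.RETR_EXTERNAL,cv2.CHAIN_APPROX_NONE)[0],key=cv2.contourArea)
    return im,cv2.convexHull(k)[:,0].astype(float)
def circ(n,cc,pts,z):
    P=np.array([onz(n,u,v,z,cc)[:2] for u,v in pts]); 
    r=least_squares(lambda q:np.hypot(*(P-q[:2]).T)-q[2],[448,122,95],loss='soft_l1'); return r.x,np.std(r.fun)
if __name__=='__main__':
    D={}
    for n in sys.argv[1:]:
        cc=pickle.load(open(n+'.pk','rb')); im,p=rim(n); D[n]=(cc,p)
        print(n,len(p),p.min(0),p.max(0)); 
        for z in(110,118,126): print(z,circ(n,cc,p,z))
        g=cv2.cvtColor(im,cv2.COLOR_BGR2HSV)
        for u in ((150,280) if n=='A' else (300,400)): print('col',u,g[:70,u,2].tolist())
        for v in ((5,9) if n=='A' else (20,40)): print('row',v,g[v,120:150,2].tolist() if n=='A' else g[v,265:290,2].tolist(), g[v,290:312,2].tolist() if n=='A' else g[v,430:456,2].tolist())
E
python3 disc.py A B
```

```text
A 60 [132.  44.] [313. 228.]
110 (array([449.30382289, 125.98324601,  95.0336222 ]), np.float64(0.22495134494469368))
118 (array([451.87447291, 127.17465531,  92.43173459]), np.float64(0.21879267990043583))
126 (array([454.44512242, 128.36606327,  89.82985316]), np.float64(0.2126340168212511))
col 150 [177, 178, 179, 181, 182, 183, 183, 184, 184, 182, 182, 183, 184, 183, 176, 169, 143, 105, 87, 85, 85, 92, 112, 130, 131, 134, 136, 137, 136, 135, 134, 134, 134, 135, 134, 134, 134, 135, 136, 137, 136, 135, 135, 133, 135, 136, 137, 138, 138, 138, 139, 140, 141, 140, 138, 137, 138, 139, 140, 139, 138, 136, 134, 134, 133, 133, 133, 134, 132, 133]
col 280 [175, 171, 170, 172, 173, 174, 175, 175, 176, 175, 175, 175, 175, 175, 174, 176, 176, 178, 179, 181, 182, 181, 180, 168, 126, 89, 85, 87, 84, 121, 141, 142, 142, 141, 142, 143, 142, 143, 144, 144, 143, 143, 143, 143, 144, 143, 143, 143, 144, 144, 145, 144, 144, 144, 144, 145, 144, 145, 145, 145, 145, 145, 145, 145, 145, 144, 144, 142, 120, 119]
row 5 [134, 134, 135, 135, 135, 134, 133, 134, 134, 136, 137, 144, 173, 183, 184, 184, 184, 183
[... 1270 characters left out ...]
, 171, 173, 174, 173, 173, 173, 173, 173, 173, 174, 175, 176, 178, 180, 180, 178, 174, 148, 97, 84, 84, 95, 126, 139, 139, 139, 140, 140, 140, 140, 139, 140, 139, 140, 140]
row 20 [132, 131, 130, 131, 131, 132, 133, 134, 135, 137, 136, 134, 133, 115, 172, 178, 183, 183, 183, 183, 183, 183, 184, 183, 183] [185, 185, 185, 185, 184, 184, 184, 184, 184, 183, 183, 183, 183, 182, 183, 182, 178, 170, 117, 135, 135, 134, 133, 133, 133, 135]
row 40 [135, 134, 133, 133, 133, 133, 131, 132, 133, 134, 135, 135, 134, 132, 174, 179, 181, 181, 182, 182, 182, 181, 181, 182, 182] [172, 172, 172, 172, 172, 172, 173, 173, 173, 172, 173, 173, 172, 170, 160, 143, 132, 131, 132, 133, 135, 136, 137, 138, 139, 139]
```

```bash
cat > tri.py <<'E'
import pickle
from h import *
def tri(a,b,A='A',B='B'):
    ca,cb=[pickle.load(open(n+'.pk','rb')) for n in(A,B)]
    o1,d1=ray(A,*a,ca);o2,d2=ray(B,*b,cb)
    t=np.linalg.lstsq(np.c_[d1,-d2],o2-o1,rcond=None)[0]
    p,q=o1+t[0]*d1,o2+t[1]*d2; return (p+q)/2,np.linalg.norm(p-q),ca,cb
if __name__=='__main__':
    L,e1,ca,cb=tri((131.6,15.3),(278.5,43.2)); Rr,e2,_,_=tri((299.4,25.0),(442.4,55.6))
    print(L,e1,Rr,e2,np.linalg.norm(L-Rr))
    for n,c,p,q in(('A',ca,(131.6,15.3),(299.4,25)),('B',cb,(278.5,43.2),(442.4,55.6))):
        for z in(120,130): print(n,z,np.linalg.norm(onz(n,*p,z,c)-onz(n,*q,z,c)))
    # disc
    ti=[(z,) for z in (110,)]
E
python3 tri.py
```

```text
[359.54974039 222.3657278  129.95034509] 0.12284577020598948 [506.19145369 247.71477829 126.29924361] 0.18818505110884215 148.86133475277154
A 120 154.5670363353151
A 130 149.08999169864245
B 120 152.79167776937334
B 130 147.36790694409817
```

The rest top is at about 127.8 mm and the disc at about 112 mm, so about 15.7 mm remain, roughly 188°. Back to the handle.

Emit:
jog_arm --pt "-0.0222 0.0086 0 0 0.3" --pt "-0.0222 0.0086 0 0 0.3" --pt "-0.0222 0.0086 0 0 0.3" --pt "-0.0222 0.0086 0 0 0.3" --pt "-0.0222 0.0086 0 0 0.3" --pt "-0.0222 0.0086 0 0 0.3" --pt "-0.0222 0.0086 0 0 0.3" --pt "-0.0222 0.0086 0 0 0.3" --pt "-0.0222 0.0086 0 0 0.3" --pt "-0.0222 0.0086 0 0 0.3"

```text
time_s: 19.65
eef_pos: [562.3, -106.0, 421.3]
tcp_rot: [-3.141, -0.0, 1.8]
wrist_force: [0.4, 0.3, 0.5]
finger_gap: 61.6
grip_force: 0.0
```

Emit:
jog_arm --pt "0 0 0 7 0.3" --pt "0 0 0 7 0.3" --pt "0 0 0 7 0.3" --pt "0 0 0 7 0.3" --pt "0 0 0 7 0.3" --pt "0 0 0 7 0.3" --pt "0 0 0 7 0.3" --pt "0 0 0 7 0.3" --pt "0 0 0 7 0.3" --pt "0 0 0 7 0.3"

```text
time_s: 20.48
eef_pos: [561.8, -104.8, 421.3]
tcp_rot: [-3.141, 0.0, 0.572]
wrist_force: [0.3, -0.7, 0.8]
finger_gap: 61.3
grip_force: 0.0
```

Emit:
jog_arm --pt "0 0 0 7 0.3" --pt "0 0 0 7 0.3" --pt "0 0 0 4.5 0.3" --pt "0 0 0 0 0.3" --pt "0 0 0 0 0.3"

```text
time_s: 20.9
eef_pos: [561.5, -104.4, 421.4]
tcp_rot: [3.142, 0.0, 0.258]
wrist_force: [-0.0, 0.1, -0.4]
finger_gap: 61.5
grip_force: 0.0
```

```bash
python3 st.py
python3 - <<'E'
from h import *
cc=cam('wrist'); im=snap('wrist','w6.png')[:,:,::-1]
for P in ((561.5,-105.3,202),(561.5,-105.3,112)): print(proj('wrist',P,cc))
h=cv2.cvtColor(np.ascontiguousarray(im),cv2.COLOR_BGR2HSV); m=cv2.inRange(h[80:330,260:380],(5,110,60),(20,255,255))
n,l,st,c=cv2.connectedComponentsWithStats(m)
for i in range(1,n):
    if st[i,4]>60: print(st[i]+[260,80,0,0,0],c[i]+[260,80])
cv2.imwrite('pics/w6c.png',cv2.resize(im[60:360,180:460],None,fx=2,fy=2))
E
```

```text
74.8434161481203 15.205514598029009 [1.79998108e+02 2.30840580e-02 1.47994973e+01] [ 561.52324207 -104.36991477  421.36203359] [-0.00739322  0.14511362 -0.35975917] [0.02866332 0.00826419 0.08166468] [ 0.29434954  0.30676261 -0.27163419  1.77515929  0.09254069  1.07244094
 -1.32203562]
[322.42021575 224.63231048]
[321.71657022 194.927283  ]
[ 308  184   25   55 1179] [319.88549618 212.75826972]
```

Emit:
jog_arm --pt "0 0 0.03 0 0.3" --pt "0 0 0.03 0 0.3" --pt "0 0 0.03 0 0.6" --pt "0 0 0 0 0.9" --pt "0 0 0 0 0.9" --pt "0 0 0 0 0.9" --pt "0 0 0 0 0.9" --pt "0 0 0 0 0.9" --pt "0 0 0 0 0.9" --pt "0 0 0 0 0.9"

```text
time_s: 21.78
eef_pos: [561.5, -104.0, 333.3]
tcp_rot: [3.141, -0.003, 0.256]
wrist_force: [-0.6, 0.4, 6.7]
finger_gap: 20.2
grip_force: 15.0
```

Emit:
jog_arm --pt "-0.0004 -0.0078 0 -6 0.9" --pt "-0.0004 -0.0078 0 -6 0.9" --pt "-0.0004 -0.0078 0 -6 0.9" --pt "-0.0004 -0.0078 0 -6 0.9" --pt "-0.0004 -0.0078 0 -6 0.9" --pt "-0.0004 -0.0078 0 -6 0.9" --pt "-0.0004 -0.0078 0 -6 0.9" --pt "-0.0004 -0.0078 0 -6 0.9" --pt "-0.0004 -0.0078 0 -6 0.9" --pt "-0.0004 -0.0078 0 -6 0.9"

```text
time_s: 22.62
eef_pos: [509.3, -50.4, 333.3]
tcp_rot: [3.137, -0.001, 1.309]
wrist_force: [2.4, -0.2, 4.9]
finger_gap: 19.9
grip_force: 15.0
```

Emit:
jog_arm --pt "-0.0004 -0.0078 0 -6 0.9" --pt "-0.0004 -0.0078 0 -6 0.9" --pt "-0.0004 -0.0078 0 -6 0.9" --pt "-0.0004 -0.0078 0 -6 0.9" --pt "-0.0004 -0.0078 0 -6 0.9" --pt "-0.0004 -0.0078 0 -6 0.9" --pt "-0.0004 -0.0078 0 -6 0.9" --pt "-0.0004 -0.0078 0 -6 0.9" --pt "-0.0004 -0.0078 0 -6 0.9" --pt "-0.0004 -0.0078 0 -6 0.9"

```text
time_s: 23.45
eef_pos: [437.2, -68.9, 333.3]
tcp_rot: [3.139, 0.003, 2.357]
wrist_force: [1.5, 2.2, 6.1]
finger_gap: 19.9
grip_force: 15.0
```

```bash
python3 st.py
```

```text
75.868459124816 133.40184922621364 [1.79827161e+02 1.62883383e-01 1.35039008e+02] [437.16995016 -68.87758175 333.28703724] [1.48899787 2.1690096  6.12826811] [ 0.39379402 -0.31381704 -0.03941538] [ 0.67546452  0.26756799 -0.7454331   2.12245456  0.24530006  0.83129923
  0.56776294]
```

Emit:
jog_arm --pt "-0.0004 -0.0078 0 -6 0.9" --pt "-0.0004 -0.0078 0 -6 0.9" --pt "-0.0004 -0.0078 0 -6 0.9" --pt "-0.0004 -0.0078 0 -6 0.9" --pt "-0.0004 -0.0078 0 -6 0.9" --pt "-0.0004 -0.0078 0 -6 0.9" --pt "-0.0004 -0.0078 0 -6 0.9" --pt "-0.0004 -0.0078 0 -6 0.9" --pt "-0.0004 -0.0078 0 -6 0.9" --pt "-0.0004 -0.0078 0 -6 0.9"

```text
time_s: 24.28
eef_pos: [417.6, -140.9, 333.2]
tcp_rot: [-3.141, 0.003, -2.879]
wrist_force: [1.1, 3.6, 8.8]
finger_gap: 20.0
grip_force: 15.0
```

```bash
python3 st.py
```

```text
73.63154651148176 -166.73308184486058 [-179.95343255    0.1874086  -164.9677187 ] [ 417.6335662  -140.89754147  333.24809807] [1.0582802  3.62995534 8.77721943] [ 1.31129095 -0.32123911  0.03722084] [ 0.98893404  0.30858978 -0.91920989  2.11866193  0.32518072  0.85525597
  1.70951549]
```

Emit:
jog_arm --pt "0 0 0 0 0.9" --pt "0 0 0 0 0.3" --pt "0 0 0 0 0.3" --pt "0 0 0 0 0.3" --pt "0 0 0 0 0.3" --pt "0 0 -0.01 0 0.3" --pt "0 0 -0.03 0 0.3" --pt "0 0 -0.03 0 0.3" --pt "0 0 -0.02 7 0.3" --pt "0 0 0 7 0.3"

```text
time_s: 25.12
eef_pos: [417.9, -141.1, 426.3]
tcp_rot: [-3.139, 0.006, -3.135]
wrist_force: [0.9, 0.6, -0.3]
finger_gap: 61.4
grip_force: 0.0
```

Emit:
jog_arm --pt "0 0 0 7 0.3" --pt "0 0 0 7 0.3" --pt "0 0 0 7 0.3" --pt "0 0 0 7 0.3" --pt "0 0 0 7 0.3" --pt "0 0 0 7 0.3" --pt "0 0 0 7 0.3" --pt "0 0 0 7 0.3" --pt "0 0 0 7 0.3" --pt "0 0 0 7 0.3"

```text
time_s: 25.95
eef_pos: [416.4, -141.2, 422.4]
tcp_rot: [3.141, 0.0, 1.926]
wrist_force: [-0.2, 0.8, -0.7]
finger_gap: 61.4
grip_force: 0.0
```

```bash
python3 st.py
```

```text
74.86856778062497 -166.68842770934003 [1.79981178e+02 1.28535045e-02 1.10369312e+02] [ 416.44297179 -141.23820996  422.43649092] [-0.21388675  0.77845765 -0.69231947] [ 0.03642856 -0.0600795   0.014812  ] [ 0.93216236  0.13276567 -0.79434458  2.02540157  0.11074943  1.02520876
  0.44014386]
```

Emit:
jog_arm --pt "0 0 0 7 0.3" --pt "0.0273 0.008 0 0 0.3" --pt "0.0273 0.008 0 0 0.3" --pt "0.0273 0.008 0 0 0.3" --pt "0.0273 0.008 0 0 0.3" --pt "0.0273 0.008 0 0 0.3" --pt "0.0273 0.008 0 0 0.3" --pt "0.0273 0.008 0 0 0.3" --pt "0.0273 0.008 0 0 0.3" --pt "0.0273 0.008 0 0 0.3"

```text
time_s: 26.78
eef_pos: [427.9, 115.7, 422.5]
tcp_rot: [3.141, 0.001, 1.81]
wrist_force: [1.3, -0.4, 0.5]
finger_gap: 61.5
grip_force: 0.0
```

Emit:
jog_arm --pt "0 0 0 0 0.3" --pt "0 0 0 0 0.3" --pt "0 0 0 0 0.3"

```text
time_s: 27.03
eef_pos: [428.2, 113.7, 421.9]
tcp_rot: [-3.141, 0.001, 1.81]
wrist_force: [-1.4, 0.5, 0.1]
finger_gap: 61.7
grip_force: 0.0
```

```bash
python3 grab.py C
```

```text
[411.63732603 186.5445003  401.47952407] [428.31755345 113.19905209 421.82243915] [ 0.011 -0.001  0.005  0.003  0.002 -0.004 -0.006]
```

Emit:
jog_arm --pt "-0.005 0.022 0 0 0.3" --pt "-0.005 0.022 0 0 0.3" --pt "-0.005 0.022 0 0 0.3" --pt "-0.005 0.022 0 0 0.3" --pt "-0.005 0.022 0 0 0.3" --pt "-0.005 0.022 0 0 0.3" --pt "-0.005 0.022 0 0 0.3" --pt "0 0 0 0 0.3" --pt "0 0 0 0 0.3" --pt "0 0 0 0 0.3"

```text
time_s: 27.92
eef_pos: [585.7, 115.7, 421.5]
tcp_rot: [-3.14, 0.0, 1.809]
wrist_force: [-1.2, -0.0, -0.3]
finger_gap: 61.4
grip_force: 0.0
```

```bash
python3 grab.py D
python3 - <<'E'
from h import *
a=cv2.imread('pics/C.png');b=cv2.imread('pics/D.png')
cv2.imwrite('pics/CD.png',cv2.resize(np.vstack([a[:300],b[:300]]),None,fx=.99,fy=.99))
snap('side','s7.png')
E
```

```text
[569.1926406  188.55927253 401.06231783] [585.45045361 116.02816896 421.69535943] [-0.002 -0.01  -0.01   0.004  0.001  0.    -0.001]
```

View pics/CD.png

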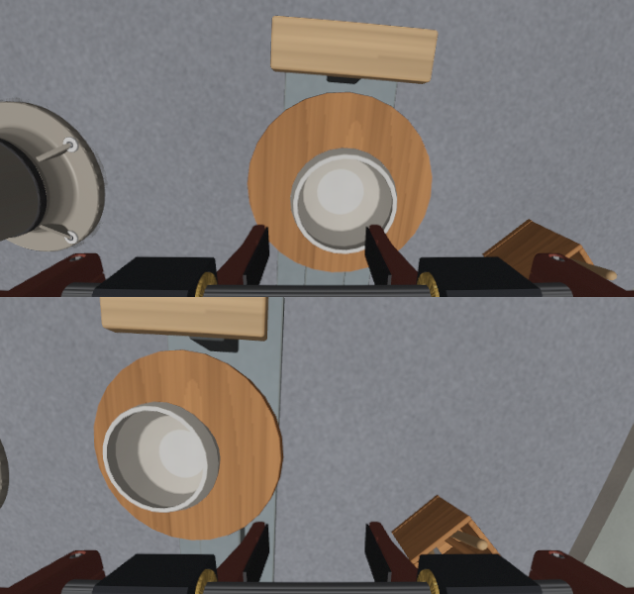

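C and D show the disc at about (345,183) and (190,148) and the front corners of the rest. I'll triangulate both the same way.

```bash
cat > lvl.py <<'E'
import sys,pickle
from disc import circ
from tri import tri
from h import *
def lines(n,thr=150):
    im=cv2.imread(f'pics/{n}.png'); h=cv2.cvtColor(im,cv2.COLOR_BGR2HSV); v=h[:,:,2].astype(float); 
    m=((h[:,:,0]>8)&(h[:,:,0]<25)&(h[:,:,1]>70)&(h[:,:,1]<160)&(v>thr)).astype(np.uint8); m[110:]=0
    m=cv2.morphologyEx(m,cv2.MORPH_OPEN,np.ones((5,5)))
    k=max(cv2.findContours(m,0,2)[0],key=cv2.contourArea); x,y,w,hh=cv2.boundingRect(k)
    bot=[]
    for u in range(x+12,x+w-12):
        c=np.nonzero(m[:,u])[0].max(); bot.append((u,c+(v[c,u]-130)/max(v[c,u]-v[c+1,u],1) if v[c+1,u]<130 else c+1+(v[c+1,u]-130)/max(v[c+1,u]-v[c+2,u],1)))
    bot=np.array(bot); pb=np.polyfit(bot[:,0],bot[:,1],1)
    for _ in range(3):
        g=abs(np.polyval(pb,bot[:,0])-bot[:,1])<1; pb=np.polyfit(bot[g,0],bot[g,1],1)
    y1=int(min(np.polyval(pb,x),np.polyval(pb,x+w)))-3; y0=max(y+16,1) if y>0 else 1
    L=[];Rr=[]
    for r in range(y0,y1):
        c=np.nonzero(m[r])[0]; L.append((r,c.min()-.5)); Rr.append((r,c.max()+.5))
    pl=np.polyfit(*np.array(L).T,1); pr=np.polyfit(*np.array(Rr).T,1)
    out=[]
    for p in(pl,pr):
        # u=p0 v+p1 ; v=pb0 u+pb1
        u=(p[0]*pb[1]+p[1])/(1-p[0]*pb[0]); out.append((u,pb[0]*u+pb[1]))
    return out,(y0,y1)
def rim(n,vmax):
    im=cv2.imread(f'pics/{n}.png'); h=cv2.cvtColor(im,cv2.COLOR_BGR2HSV)
    m=cv2.inRange(h[:vmax+20],(8,110,90),(16,255,255)); m=cv2.morphologyEx(m,cv2.MORPH_OPEN,np.ones((5,5)))
    k=max(cv2.findContours(m,0,1)[0],key=cv2.contourArea)
    p=cv2.convexHull(k)[:,0].astype(float); return p[p[:,1]<vmax]
A,B=sys.argv[1:3]; V=[int(x) for x in sys.argv[3:5]]
a,ya=lines(A);b,yb=lines(B); print(np.round(a,1).tolist(),ya,np.round(b,1).tolist(),yb)
for i in(0,1):
    P,e,ca,cb=tri(a[i],b[i],A,B); print('rest corner',P,e)
    a[i]=P
print('rest z mean',(a[0][2]+a[1][2])/2,'len',np.linalg.norm(a[0]-a[1]))
C={}
for n,c,vm in((A,ca,V[0]),(B,cb,V[1])):
    p=rim(n,vm); print(n,len(p),p.min(0),p.max(0))
    C[n]=[circ(n,c,p,z)[0] for z in(110,130)]; print(C[n],circ(n,c,p,120)[1])
d0=(C[A][0]-C[B][0])[:2]; d1=(C[A][1]-C[B][1])[:2]; s=d1-d0; print('disc z stereo',110-20*(d0@s)/(s@s))
for n in(A,B): r=[q[2]+.45 for q in C[n]]; print('disc z size',n,110+20*(95-r[0])/(r[1]-r[0]))
E
python3 lvl.py C D 220 250; echo; python3 lvl.py B A 249 228
```

```text
[[273.6, 181.5], [447.1, 33.1]] (1, 27) [[162.8, 61.2], [2071.2, 1447.6]] (60, 69)
rest corner [412.63853667 153.27192582 218.26291528] 79.2512763093656
rest corner [427.84034367 194.75813284 371.39300501] 37.146978937948546
rest z mean 294.8279601438197 len 159.37698921163852
B 55 [259.  71.] [437. 248.]
[array([450.58466894, 126.24171247,  94.75152252]), array([447.82738046, 128.85467496,  88.25475645])] 0.20219419306032516
A 58 [132.  44.] [313. 226.]
[array([449.31067519, 125.95420752,  95.04860292]), array([455.73682138, 128.93473211,  88.54286706])] 0.20883201684164884
disc z stereo 112.79513057830661
disc z size B 110.62037794063728
disc z size A 111.53281023067724Traceback (most recent call last):
  File "lvl.py", line 32, in <module>
    a,ya=lines(A);b,yb=lines(B); print(np.round(a,1).tolist(),ya,np.round(b,1).tolist(),yb)
         ~~~~~^^^
  File "lvl.py", line 15, in lines
    g=abs(np.polyval(pb,bot[:,0])-bot[:,1])<1; pb=np.polyfit(bot[g,0],bot[g,1],1)
                                                  ~~~~~~~~~~^^^^^^^^^^^^^^^^^^^^^
    raise TypeError("expected non-empty vector for x")
TypeError: expected non-empty vector for x
```

```bash
python3 - <<'E'
s=open('lvl.py').read(); i=s.index('def lines'); j=s.index('def rim')
new='''G={'A':(132,16,300,25,2),'B':(279,43,442,55,4),'C':(274,70,436,82,40),'D':(102,30,267,41,4)}
def lines(n):
    ul,vl,ur,vr,y0=G[n]; v=cv2.cvtColor(cv2.imread(f'pics/{n}.png'),cv2.COLOR_BGR2HSV)[:,:,2].astype(float)
    def cross(f,t):  # first sample falling under t
        k=np.nonzero(f<t)[0]; k=k[0] if len(k) else np.nan; return k-1+(f[k-1]-t)/(f[k-1]-f[k])
    b=[]
    for u in range(ul+10,ur-10):
        e=int(vl+(vr-vl)*(u-ul)/(ur-ul)); b.append((u,e-8+cross(v[e-8:e+12,u],130)))
    L=[(r,ul+10-cross(v[r,ul+10:ul-14:-1],155)) for r in range(y0,vl-3)]
    Q=[(r,ur-8+cross(v[r,ur-8:ur+14],145)) for r in range(y0,vr-4)]
    def fit(p):
        p=np.array(p); q=np.polyfit(*p.T,1)
        for _ in range(4):
            d=abs(np.polyval(q,p[:,0])-p[:,1]); q=np.polyfit(*p[d<max(.5,np.median(d)*2)].T,1)
        return q
    pb=fit(b); out=[]
    for p in(fit(L),fit(Q)):
        u=(p[0]*pb[1]+p[1])/(1-p[0]*pb[0]); out.append((u,pb[0]*u+pb[1]))
    return out,0
'''
open('lvl.py','w').write(s[:i]+new+s[j:])
E
python3 lvl.py C D 220 250; echo; python3 lvl.py B A 249 228 | head -5
```

```text
[[273.5, 68.5], [434.0, 82.2]] 0 [[102.7, 30.1], [265.7, 39.5]] 0
rest corner [359.56885917 222.81018128 129.15975791] 0.08783148519626514
rest corner [505.29133288 247.01909327 128.57767698] 0.15123422673159453
rest z mean 128.86871744403828 len 147.72085019772032
C 38 [251.  94.] [435. 219.]
[array([452.62506192, 122.89575055,  99.87094813]), array([449.81255893, 127.26275069,  93.01822668])] 0.19287099244624137
D 56 [95. 54.] [283. 244.]
[array([442.53200832, 122.28060699, 100.43280368]), array([451.23548069, 126.83498076,  93.53156495])] 0.27427248670744436
disc z stereo 127.54152502436776
disc z size C 125.52944525405645
disc z size D 127.04854420881091

[[278.6, 43.0], [442.5, 55.6]] 0 [[132.1, 15.1], [298.1, 24.7]] 0
rest corner [359.45562096 222.75045554 129.19833651] 0.0660434508279673
rest corner [505.40569048 246.97891493 128.81106121] 0.18942179199032477
rest z mean 129.00469885945603 len 147.9479334790215
B 55 [259.  71.] [437. 248.]
```

The disc is 127.5 mm and the rest 128.9 mm. The earlier pair gave 16.2 mm before 15 mm of lift, which agrees. So about 1.3–1.4 mm, or about 16°, is left.

Emit:
jog_arm --pt "-0.021 -0.0225 0 0 0.3" --pt "-0.021 -0.0225 0 0 0.3" --pt "-0.021 -0.0225 0 0 0.3" --pt "-0.021 -0.0225 0 0 0.3" --pt "-0.021 -0.0225 0 0 0.3" --pt "-0.021 -0.0225 0 0 0.3" --pt "-0.021 -0.0225 0 0 0.3" --pt "-0.021 -0.0225 0 0 0.3" --pt "-0.021 -0.0225 0 0 0.3" --pt "-0.0217 -0.0221 0 0 0.3"

```text
time_s: 28.85
eef_pos: [416.0, -141.8, 421.9]
tcp_rot: [-3.141, 0.001, 1.81]
wrist_force: [0.5, -1.3, -0.5]
finger_gap: 61.7
grip_force: 0.0
```

Emit:
jog_arm --pt "0 0 0 7 0.3" --pt "0 0 0 7 0.3" --pt "0 0 0 7 0.3" --pt "0 0 0 7 0.3" --pt "0 0 0 7 0.3" --pt "0 0 0 7 0.3" --pt "0 0 0 7 0.3" --pt "0 0 0 7 0.3" --pt "0 0 0 7 0.3" --pt "0 0 0 7 0.3"

```text
time_s: 29.68
eef_pos: [417.0, -140.8, 421.9]
tcp_rot: [3.141, 0.001, 0.582]
wrist_force: [0.6, -0.1, 0.9]
finger_gap: 61.6
grip_force: 0.0
```

Emit:
jog_arm --pt "0 0 0 7 0.3" --pt "0 0 0 7 0.3" --pt "0 0 0 5 0.3" --pt "0 0 0 0 0.3" --pt "0 0 0 0 0.3"

```text
time_s: 30.1
eef_pos: [417.3, -140.9, 421.9]
tcp_rot: [3.141, 0.0, 0.259]
wrist_force: [0.1, 0.0, -0.6]
finger_gap: 61.1
grip_force: 0.0
```

```bash
python3 st.py
python3 - <<'E'
from h import *
cc=cam('wrist'); im=np.ascontiguousarray(snap('wrist','w8.png')[:,:,::-1])
o=get_obs()['eef_pos']
print(proj('wrist',(o[0],o[1],202),cc))
m=cv2.inRange(cv2.cvtColor(im,cv2.COLOR_BGR2HSV)[80:330,260:380],(5,110,60),(20,255,255))
n,l,st,c=cv2.connectedComponentsWithStats(m)
for i in range(1,n):
    if st[i,4]>60: print(st[i]+[260,80,0,0,0],c[i]+[260,80])
E
```

```text
73.96460426981662 -166.80518479212978 [1.79953969e+02 1.30009965e-02 1.48583547e+01] [ 417.28809362 -140.88336533  421.9202901 ] [ 0.12544884  0.01328074 -0.55915236] [-0.00501847 -0.05063728  0.00203894] [ 0.85478325  0.12336874 -0.71193985  2.02835913  0.09536811  1.02155
 -1.21474183]
[321.13201071 223.99296522]
[ 309  184   25   46 1004] [320.97410359 207.80577689]
```

Emit:
jog_arm --pt "0 0 0.03 0 0.3" --pt "0 0 0.03 0 0.3" --pt "0 0 0.03 0 0.6" --pt "0 0 0 0 0.9" --pt "0 0 0 0 0.9" --pt "0 0 0 0 0.9" --pt "0 0 0 0 0.9" --pt "0 0 0 0 0.9" --pt "0 0 0 0 0.9" --pt "0 0 0 0 0.9"

```text
time_s: 30.98
eef_pos: [418.4, -141.3, 333.0]
tcp_rot: [3.14, -0.002, 0.257]
wrist_force: [-0.9, -0.5, 7.1]
finger_gap: 19.9
grip_force: 15.0
```

```bash
python3 st.py
```

```text
72.97954932148374 -166.3176649773399 [ 1.79899577e+02 -9.56901617e-02  1.47054304e+01] [ 418.39145748 -141.26248003  333.02116809] [-0.90047181 -0.46776477  7.10423137] [0.13390268 0.3135443  0.16627719] [ 0.79720729  0.25562361 -0.68997368  2.12672047  0.22204588  0.82614287
 -1.34221208]
```

Emit:
jog_arm --pt "0.0004 0.0078 0 -6 0.9" --pt "0.0004 0.0078 0 -6 0.9" --pt "0.0003 0.0065 0 -5 0.9" --pt "0 0 0 0 0.9" --pt "0 0 0 0 0.9"

```text
time_s: 31.4
eef_pos: [427.3, -161.2, 333.0]
tcp_rot: [3.141, -0.001, 0.554]
wrist_force: [-2.4, 2.4, 9.1]
finger_gap: 20.3
grip_force: 15.0
```

```bash
python3 st.py
```

```text
72.29275747621305 -149.0742751584575 [ 1.79941988e+02 -7.11821166e-02  3.17656358e+01] [ 427.28479676 -161.15316072  332.99134948] [-2.44561907  2.35136281  9.13428614] [0.61996355 0.39994831 0.33428462] [ 0.86139631  0.2911442  -0.73028179  2.09316361  0.25906262  0.84403913
 -1.037949  ]
```

Crank turned 17.2°. Now I'll fold the handle inwards, with a new grip halfway.

Emit:
jog_arm --pt "0.0089 0 0.0007 0 0.9" --pt "0.0087 0 0.0021 0 0.9" --pt "0.0083 0 0.0034 0 0.9" --pt "0.0076 0 0.0047 0 0.9" --pt "0.0068 0 0.0058 0 0.9" --pt "0 0 0 0 0.9" --newtons 8

```text
time_s: 31.9
eef_pos: [462.6, -139.0, 314.4]
tcp_rot: [-3.142, -0.003, 0.555]
wrist_force: [2.4, 2.0, -0.1]
finger_gap: 19.8
grip_force: 8.0
```

```bash
python3 st.py
python3 - <<'E'
from h import *
s=snap('side','s9.png')[:,:,::-1]; w=snap('wrist','w9.png')[:,:,::-1]
c=np.zeros((400,800,3),np.uint8); c[:,:400]=cv2.resize(s[140:240,330:430],None,fx=4,fy=4,interpolation=cv2.INTER_CUBIC); c[:250,400:]=cv2.resize(w,(400,250)); cv2.imwrite('pics/z9.png',c)
E
```

```text
30.635326205135993 -150.7185597289083 [-1.79995588e+02 -1.67065245e-01  3.18165830e+01] [ 462.57901831 -138.98373615  314.43567571] [ 2.41607755  2.0449094  -0.09087114] [ 0.43514147 -0.6801436   0.14400631] [ 0.76405528  0.36439839 -0.71299851  2.05387837  0.31882349  0.83026692
 -1.14959897]
```

View pics/z9.png

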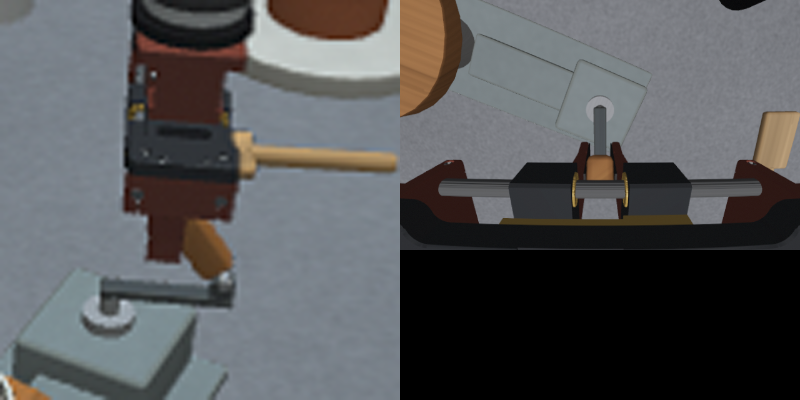

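The handle follows, at about 55–60° in the side panel ((225,275) to (190,225)), with the crank arm unmoved. I'll release and press it down from above with closed fingers.

Emit:
jog_arm --pt "0 0 0 0 0.5" --pt "0 0 0 0 0.5" --pt "0 0 0 0 0.5" --pt "0 0 0 0 0.5" --pt "0 0 -0.03 0 0.5" --pt "0 0 -0.035 0 0.5" --pt "0 0 -0.035 0 1" --pt "-0.014 0 0 0 1" --pt "0 0 0 0 1" --pt "0 0 0 0 1"

```text
time_s: 32.83
eef_pos: [448.2, -148.3, 414.8]
tcp_rot: [3.141, 0.001, 0.551]
wrist_force: [-0.3, 0.6, -0.9]
finger_gap: 21.0
grip_force: 0.0
```

Emit:
jog_arm --pt "0 0 0 0 1" --pt "0 0 0 0 1" --pt "0 0 0 0 1" --pt "0 0 0 0 1" --pt "0 0 0 0 1"

```text
time_s: 33.25
eef_pos: [449.0, -147.5, 414.6]
tcp_rot: [-3.141, 0.0, 0.554]
wrist_force: [-0.7, -0.2, 0.8]
finger_gap: 0.5
grip_force: 0.0
```

Emit:
jog_arm --pt "0 0 0.015 0 1" --pt "0 0 0.015 0 1" --pt "0 0 0.012 0 1" --pt "0 0 0.008 0 1" --pt "0 0 0 0 1"

```text
time_s: 33.67
eef_pos: [448.4, -147.6, 363.4]
tcp_rot: [-3.139, 0.002, 0.553]
wrist_force: [-0.2, -0.7, 0.9]
finger_gap: 0.2
grip_force: 0.0
```

Emit:
jog_arm --pt "0 0 0.007 0 1" --pt "0 0 0.007 0 1" --pt "0 0 0.007 0 1" --pt "0 0 0.007 0 1"

```text
time_s: 34.0
eef_pos: [449.1, -147.7, 336.7]
tcp_rot: [3.141, -0.0, 0.553]
wrist_force: [-0.4, -0.2, 1.7]
finger_gap: 0.5
grip_force: 0.4
```

Emit:
jog_arm --pt "0 0 0.006 0 1" --pt "0 0 0.006 0 1" --pt "0 0 0.005 0 1" --pt "0 0 0.004 0 1"

```text
time_s: 34.33
eef_pos: [449.0, -147.6, 315.5]
tcp_rot: [-3.141, -0.0, 0.553]
wrist_force: [0.5, 1.2, 0.8]
finger_gap: 0.5
grip_force: 0.5
```

```bash
python3 st.py
```

```text
46.706151078405476 -149.68561723762141 [-1.79988748e+02 -1.02361730e-02  3.16935856e+01] [ 448.98003357 -147.57466555  315.5015672 ] [0.54761623 1.22674315 0.76500571] [ 0.08089577 -0.11043056  0.01366698] [ 0.79610405  0.34653421 -0.71715883  2.07463852  0.30831682  0.82532374
 -1.12123301]
```

Emit:
jog_arm --pt "0 0 -0.025 0 1" --pt "0.028 0 0 0 1" --pt "0 0 0.01 0 1" --pt "0 0 0.008 0 1" --pt "0 0 0.006 0 1" --pt "0 0 0.005 0 1" --pt "0 0 0.003 0 1" --pt "0 0 0.002 0 1"

```text
time_s: 35.0
eef_pos: [472.2, -133.2, 306.5]
tcp_rot: [-3.141, 0.002, 0.553]
wrist_force: [-6.0, 0.7, 18.5]
finger_gap: 0.4
grip_force: 9.1
```

Emit:
jog_arm --pt "0 0 0.001 0 1" --pt "0 0 0.001 0 1" --pt "0 0 0 0 1"

```text
time_s: 35.25
eef_pos: [472.3, -132.9, 306.4]
tcp_rot: [3.141, 0.003, 0.553]
wrist_force: [-7.9, 2.2, 20.5]
finger_gap: 0.6
grip_force: 10.0
```

It stops at 124.4 mm, which is exactly flat. I'll lift off and recheck the level from the same two viewpoints.

Emit:
jog_arm --pt "0 0 -0.01 0 1" --pt "0 0 -0.03 0 0.8" --pt "0 0 -0.038 0 0.5" --pt "0 0 -0.038 0 0.3" --pt "0 0 0 -7 0.3" --pt "0 0 0 -7 0.3" --pt "0 0 0 -7 0.3" --pt "0 0 0 -7 0.3" --pt "0 0 0 -7 0.3" --pt "0 0 0 -7 0.3"

```text
time_s: 36.08
eef_pos: [472.4, -133.2, 421.1]
tcp_rot: [-3.142, 0.001, 1.292]
wrist_force: [0.8, -0.1, -1.0]
finger_gap: 57.0
grip_force: 0.0
```

Emit:
jog_arm --pt "0 0 0 -7 0.3" --pt "0 0 0 -7 0.3" --pt "0 0 0 -7 0.3" --pt "0 0 0 -7 0.3" --pt "0 0 0 -2 0.3" --pt "0.031 0.001 0 0 0.3" --pt "0.031 0.001 0 0 0.3" --pt "0.031 0.001 0 0 0.3" --pt "0.031 0.001 0 0 0.3"

```text
time_s: 36.83
eef_pos: [446.6, -10.7, 421.0]
tcp_rot: [-3.141, 0.0, 1.808]
wrist_force: [1.2, 0.7, 0.2]
finger_gap: 61.4
grip_force: 0.0
```

Emit:
jog_arm --pt "0.031 0.001 0 0 0.3" --pt "0.031 0.001 0 0 0.3" --pt "0.031 0.001 0 0 0.3" --pt "0.031 0.001 0 0 0.3" --pt "0 0 0 0 0.3" --pt "0 0 0 0 0.3" --pt "0 0 0 0 0.3"

```text
time_s: 37.42
eef_pos: [421.9, 109.2, 420.9]
tcp_rot: [-3.141, 0.001, 1.809]
wrist_force: [-1.1, -0.2, 0.3]
finger_gap: 61.3
grip_force: 0.0
```

```bash
python3 grab.py E
```

```text
[405.31739485 182.04402201 400.46153924] [422.07297102 108.71002568 420.86092297] [ 0.01   0.002  0.005 -0.    -0.002 -0.002 -0.003]
```

Emit:
jog_arm --pt "-0.005 0.022 0 0 0.3" --pt "-0.005 0.022 0 0 0.3" --pt "-0.005 0.022 0 0 0.3" --pt "-0.005 0.022 0 0 0.3" --pt "-0.005 0.022 0 0 0.3" --pt "-0.005 0.022 0 0 0.3" --pt "-0.005 0.022 0 0 0.3" --pt "0 0 0 0 0.3" --pt "0 0 0 0 0.3" --pt "0 0 0 0 0.3"

```text
time_s: 38.3
eef_pos: [579.4, 111.3, 420.6]
tcp_rot: [-3.14, 0.0, 1.808]
wrist_force: [0.1, 0.6, -0.6]
finger_gap: 61.5
grip_force: 0.0
```

```bash
python3 grab.py F
python3 - <<'E'
import pickle
from h import *
s=snap('side','s10.png'); t=snap('top','t10.png')[:,:,::-1]
L,Q=(359.5,222.8,129),(505.3,247,129)
for n in 'EF':
    cc=pickle.load(open(n+'.pk','rb')); print(n,proj(n,L,cc),proj(n,Q,cc))
t=np.ascontiguousarray(t); m=cv2.inRange(cv2.cvtColor(t,cv2.COLOR_BGR2HSV)[195:275,300:375],(5,70,60),(25,255,255))
n,l,st,c=cv2.connectedComponentsWithStats(m)
for i in range(1,n):
    if st[i,4]>40:
        r=cv2.minAreaRect((np.argwhere(l==i)[:,::-1]+[300,195]).astype(np.float32)); print(st[i,4],r, onz('top',*r[0],124.5))
s=np.ascontiguousarray(s[:,:,::-1]); m=cv2.inRange(cv2.cvtColor(s,cv2.COLOR_BGR2HSV)[180:250,310:400],(5,100,40),(25,255,255))
n,l,st,c=cv2.connectedComponentsWithStats(m)
for i in range(1,n):
    if st[i,4]>60: u=c[i]+[310,180]; print('side',st[i],u,onz('side',*u,112))
E
```

```text
[562.89933416 184.19046212 400.13273718] [579.10121464 111.68115566 420.80374388] [-0.002 -0.01  -0.008  0.005  0.003 -0.002 -0.   ]
E [281.14803583  64.82659179] [442.66737102  78.75651404]
F [109.19052789  26.24232024] [273.43203597  35.61885467]
176 ((344.3883972167969, 239.06861877441406), (28.3012638092041, 6.354681491851807), 58.392494201660156) [ 466.14983952 -137.22340551  124.5       ]
side [ 53   0  37   4 117] [379.63247863 181.26495726] [ 508.56490548 -267.57566785  112.        ]
side [ 43  22  31  12 292] [367.5890411  207.15068493] [ 467.17779739 -134.83756763  112.        ]
side [ 22  54  20  16 166] [340.25903614 243.63855422] [439.42020103  31.2896422  112.        ]
```

```bash
sed -i "s/'D':(102,30,267,41,4)}/'D':(102,30,267,41,4),'E':(282,66,444,79,38),'F':(110,26,274,37,4)}/" lvl.py; python3 lvl.py E F 220 250
```

```text
[[280.7, 64.7], [442.5, 78.7]] 0 [[109.1, 26.2], [273.6, 35.8]] 0
rest corner [358.96259852 222.9014889  128.39829411] 0.02909757365077145
rest corner [505.31794979 247.06387156 128.42292427] 0.1562390875374558
rest z mean 128.41060919089523 len 148.33647624672125
E 38 [257.  90.] [443. 219.]
[array([453.3238129 , 122.72619186, 100.47519207]), array([450.01825347, 126.81057178,  93.55691263])] 0.16077483730137215
F 61 [100.  50.] [290. 243.]
[array([442.15527629, 122.27212815, 100.92794561]), array([450.47903802, 126.54037196,  93.97036781])] 0.2923547427683187
disc z stereo 129.2150900295007
disc z size E 127.12909146901049
disc z size F 128.33381039147233
```

The disc is level with the rest to within about 0.5 mm, averaged over the three pairs. The handle is flat and the robot is clear of everything, so I'll hand it in.

```bash
python3 -c "
from station import job; print(job.finish_job())"
```

```text
the job is handed in; nothing more can be done
None
```

I swung the handle up, cranked about 557°, pressed the handle flat again and handed the job in at about 38 s. By my measurements the turntable top is within about 0.5 mm of level with the hand rest; I didn't separately check that the bottle, pot and paddle stayed put, and no verdict came back.

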